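# Put the mallet away and release the locked-out tool drawer

## Task

Put the mallet away: lay it flat in the empty front compartment of the pulled-out drawer. Then press the release lever on the drawer's slide to free the drawer from its stop, and slide it fully home without slamming it. Leave the jar, the brush pot, the bust and the bowl standing where they are.

Things in the scene. Friction and masses are not known exactly. Their poses are not given: they have to be found in the camera images.
- cabinet: Grey-green steel cabinet fixed on the bench, 306 mm wide, 225 deep, 208 high. Origin on the bench under the middle of its front face; x points from that face into the cabinet (the way the drawer goes in), y along the front, z up. A shut shallow drawer (z 116-186 mm, front 18 mm thick, cup pull 34 mm proud) is above the big one, whose opening spans z 15-110 mm: nothing in it may stand higher.
- worktop_edge (a point): Middle of the lower front edge of the cabinet's wooden worktop (20 mm thick, 326 mm wide), 188 mm above the bench, 50 mm in front of the cabinet's face. Seen from above, the lever's thumb pad shows half out from under this edge: a gripper held upright over the pad would hit the worktop, one leaning back away from the cabinet clears it.
- drawer (a joint): How far the big drawer has gone in, in m: 0 = pulled fully out, as at the start, where its slide's catch stops it (1.5 mm play); 0.180 = fully home, flush. About 2.5 N of friction. Its floor is 25 mm above the bench, its side walls reach z 75 mm (236 mm over all), its front panel is 300 mm wide, 18 thick, z 14-108 mm. The small back compartment holds two rasps.
- slot (a point): Middle of the floor of the drawer's empty front compartment, axes as the cabinet's; moves with the drawer. The compartment is 120 mm along x, 228 mm along y and 50 mm deep to its side walls and back divider; its front wall is the drawer's front panel, 83 mm above this floor.
- handle_bar (a point): Middle of the drawer's bar handle: a round steel bar 11 mm thick, 150 mm long along the cabinet's y, 35 mm in front of the front panel, 66 mm above the bench; moves with the drawer.
- release (a joint): Angle in rad of the slide's release lever, 121 mm long, dark steel, on the drawer's left (+y) slide: 0 = up at rest (caught), 0.30 = fully down. Sprung: 2 N on its pad starts it, 5 N takes it down (17 mm). From 0.18 rad its nose clears the catch; it must stay down until the drawer is 5 mm in, then rides over the catch and springs up by itself 35 mm in. It goes into the cabinet with the drawer.
- lever_pad (a point): Middle of the top of the lever's thumb pad, 60 mm along the cabinet's x, 22 mm along y, 100 mm above the bench at rest, 56 mm in front of the cabinet's face with the drawer out. The lever's pivot is 56 mm from it towards the cabinet and 20 mm lower. At the pad's cabinet end, 26 mm from here, a shoulder stands 8 mm up: a fingertip holding the pad down can push the drawer in by it.
- mallet: Loose mallet, 0.2 to 0.4 kg, 193 mm long, lying flat. Origin on the bench under the middle of its length, x axis along the handle towards the head, z up. Black round rubber head 40 mm in diameter and 90 mm long, lying across the handle; round wooden handle 25 mm thick. Either way round in the compartment will do.
- mallet_head (a point): Centre of the mallet's head, on the handle's axis, 20 mm above what it lies on. The balance point is about 36 mm from here towards the handle's end.
- mallet_end (a point): Centre of the round end of the mallet's handle, 160 mm from the head's centre, 12.5 mm above what it lies on.
- jar: Standing white glazed drug jar with blue bands, 90 mm in diameter, 165 mm high, to the left of the drawer. Origin under its middle.
- brush_pot: Terracotta pot, 80 mm in diameter, 90 mm high, with brushes standing up to 180 mm. It and the mallet lie on opposite sides of the drawer. Origin under its middle.
- bust: Small white plaster bust, 96 mm wide, 168 mm high, standing on the bench right of the cabinet. Origin under its middle.
- bowl: White glazed bowl, 120 mm in diameter, 45 mm high, standing on the cabinet's worktop. Origin under its middle.
Things that resemble listed ones, but are neither listed nor needed, are in the scene too. Of the things like the mallet, leave any that is red; of the rest the smaller one is meant.

How it is judged:
By the outcome, as a careful person would: the job done as asked, in the order asked, and still so for the second after the job is handed in, with the robot touching nothing.
It also fails if it takes over 64 s, if anything falls off the work surface, if the arm or the gripper's body presses on something with over 40 N, if the wrist force passes 120 N, or if a joint passes its speed limit or range.

## Robot

A 6-joint arm with a two-finger parallel gripper is mounted at the origin on the work surface. World frame = base frame: x ahead of the robot, y to its left, z up, the work surface at z = 0. Lengths are in m, angles in rad, forces in N, time in s.
With the tool pointing down it reaches from about 0.3 to 0.875 m from the base axis. Payload 6.4 kg.
Tool frame: the origin (TCP) lies on the centre line of the jaws, within the pads' length; the fingertips stand 19 mm ahead of it and the grasp point (between the pads) is the TCP; z points along the fingers, y is the line along which they close (so a half turn about z gives the same grasp; the last joint's range is limited). The gripper opens to 88 mm and grips with 3 to 60 N. Pads are 18 mm wide; open, the fingers measure 123 mm over their backs; the gripper's body (75 mm by 187 mm) begins 45 mm behind the grasp point.
Start: joints at [-1.418, 0.181, 1.607, -0, 1.354, -0.206], TCP at [0.202, -0.538, 0.221] pointing down, gripper open.
Joint ranges: [-2.99, 2.99], [-0.89, 2.07], [0.3, 2.58], [-1.14, 4.28], [0, 2.63], [-3.12, 3.12]. Speed limits (rad/s): [2.57, 2.57, 3.01, 3.14, 3.14, 3.14].

## Interface

Orientations are given as a unit quaternion [w, x, y, z].
In Python, from rig import readout, get_image, camera_info, ticket gives the robot as it stands.
- The arm moves only by the shell command python3 -m creep 'ROWS'. ROWS is JSON, a list of rows, each a list of 3 entries, a list of its own where there are three numbers: the shift along the tool's x, y, z as a fraction of full scale, then the turn, a rotation vector about the tool's x, y, z as a fraction of full scale, then the closure in counts, from 0 (fully open) to 255 (shut). A call has 1 to 10 rows; each row is the pose to reach, as a shift and turn from the pose commanded when the call began, along the tool's axes at that moment, turning the shorter way round; what a row does not reach only later rows make up. Full scale, the value 1, is 1 m for a shift and pi rad for a turn. A row lasts 1/8 s, in which the tool goes at most 62.5 mm and 10.7 degrees, less where a joint would pass 70% of its speed; a pose out of reach is approached as far as the arm can. A call with a number of a shift or a turn outside -1 to 1 is refused whole. A call with a gripper value outside its range is refused whole. The fingers move at their own pace and stop on an object; the grip force is fixed at half the most. Time passes only in rows, so rows that repeat a pose let the fingers close. It gives the time, the measured TCP pose, the force, the opening and the grip force at its end, in the units of the state.
- readout.get_obs(): the state, without advancing time (a new reading comes with each control period).
- get_image(name): name is "side" or "top"; returns the picture (420x560x3 uint8, blue, green, red); there is no depth.
- camera_info(name): a dict with "mtx" (3x3 intrinsics, pixels), "rvec" (rotation vector, rad) and "tvec" (3), from world to camera coordinates, as OpenCV has them. Camera axes: x right, y down, z forward; pixel columns grow to the right and rows downward; lengths in m; the calibration is good to about 2 mm. A picture is of the moment at which its call begins. camera_info takes no time and is no camera call.
- ticket.sign_off(): hands the job in; it is judged then, once.
The state is a dict: "clock": time; "joints": joint angles; "dq": joint speeds; "tau": joint torques, N m; "position": TCP position; "eef_rot": TCP orientation; "ft_force": force on the tool from outside, world axes, zero at the start; "wrist_torque": the same for the moment, N m; "opening": finger opening in m; "grip_force": force on a finger pad.
Only numpy, scipy, OpenCV 4.12 (cv2) and the standard library are available. Lean on these libraries where they do the work, as an engineer would, in place of code of your own. Each camera call takes 0.05 s, during which the arm holds its last target. There are 200 camera calls.

## Working session

There is one attempt and no reset: what is moved stays moved. The work goes in short steps, Python scripts to look and compute and a shell command to move; the robot and the scene stay as the last step left them, time stands still between calls to the robot, and variables do not carry over. Pictures are saved under pics/ and viewed, at most 10 in all, crops included, and the job is handed in when it is done.

```bash
mkdir -p pics; ls
python3 - <<'E'
from rig import readout,get_image,camera_info
import cv2
for n in("side","top"):
    cv2.imwrite(f"pics/{n}0.png",cv2.resize(get_image(n),(784,588),interpolation=cv2.INTER_CUBIC)); print(n,camera_info(n))
print(readout.get_obs())
E
```

```text
pics
side {'mtx': array([[504.03180097,   0.        , 282.77610896],
       [  0.        , 504.03180097, 211.7770522 ],
       [  0.        ,   0.        ,   1.        ]]), 'rvec': array([ 0.38763816, -2.64335431,  1.42580403]), 'tvec': array([0.5234222 , 0.19317988, 1.55405924])}
top {'mtx': array([[453.99993704,   0.        , 283.48680197],
       [  0.        , 453.99993704, 208.15404967],
       [  0.        ,   0.        ,   1.        ]]), 'rvec': array([ 2.17781738, -2.21652172,  0.06102319]), 'tvec': array([0.04190714, 0.54500058, 1.6600679 ])}
{'clock': 0.1, 'joints': array([-1.41831575e+00,  1.81442159e-01,  1.60786865e+00, -7.17576687e-06,
        1.35378691e+00, -2.06267112e-01]), 'dq': array([-0.00109325, -0.00104545, -0.00180399,  0.00179029, -0.00118457,
        0.00107072]), 'tau': array([ 5.65497089e-07, -4.34822273e+01, -3.42698085e+01,  7.02347467e-02,
        3.40487121e-02, -4.76398100e-05]), 'position': array([ 0.20184017, -0.5378918 ,  0.2206331 ]), 'eef_rot': array([-7.52353181e-04,  9.83955184e-01,  1.78414210e-01,  1.67336985e-05]), 'ft_force': array([ 0.0401982 ,  0.36979612, -0.1370274 ]), 'wrist_torque': array([ 0.00734099, -0.01667434,  0.03823294]), 'grip_force': 0.0, 'opening': 0.08804407516571505}
```

View pics/side0.png

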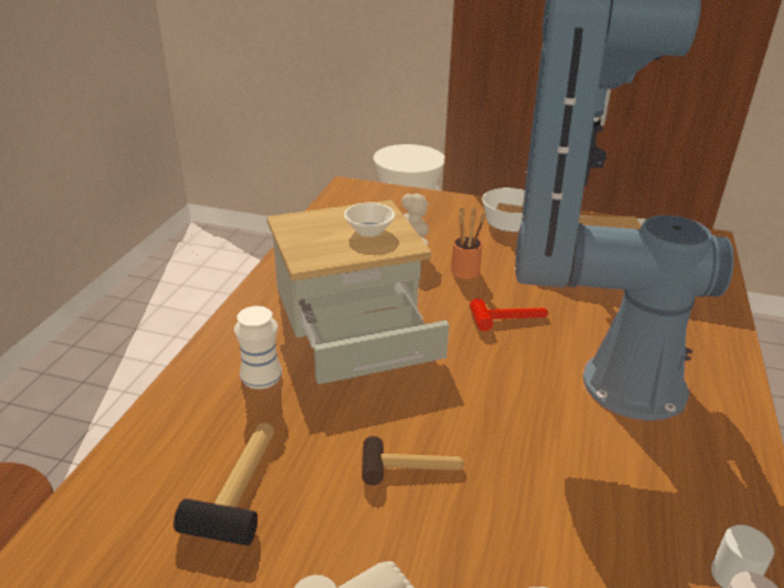

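View pics/top0.png

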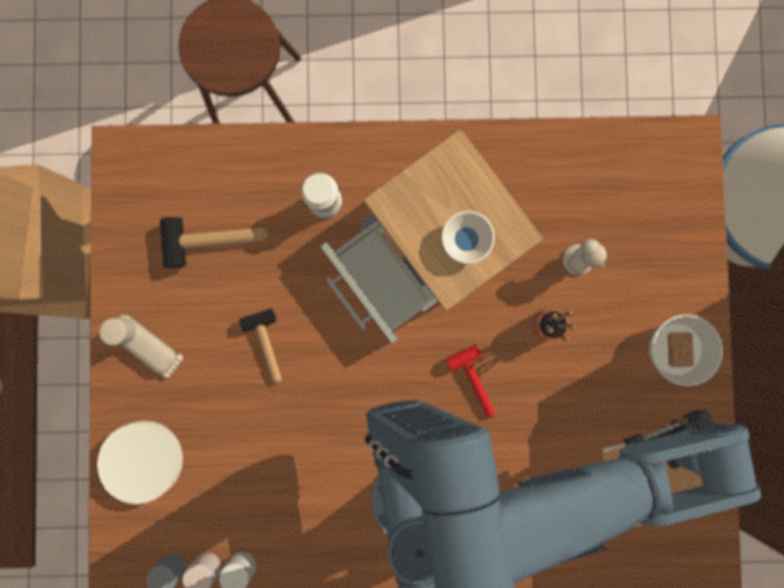

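Candidates in the top view (784-wide picture): the large black mallet at (172,240), the small black one at (258,320) and the red one at (463,357). Red is out, and the smaller of the other two is at (258,320), side view (373,460). I'll confirm it in enlarged crops and measure there.

```bash
cat > h.py <<'E'
import numpy as np,cv2
from rig import readout,get_image,camera_info
from scipy.spatial.transform import Rotation as R
def cam(n):
    c=camera_info(n);return c["mtx"],cv2.Rodrigues(c["rvec"])[0],c["tvec"].reshape(3,1),c
def proj(n,P):
    K,r,t,c=cam(n);return cv2.projectPoints(np.float64(P).reshape(-1,3),c["rvec"],c["tvec"],K,None)[0][:,0]
def tri(ps,pt):
    M=[cam(n)[0]@np.hstack(cam(n)[1:3]) for n in("side","top")]
    X=cv2.triangulatePoints(M[0],M[1],np.float64(ps).reshape(-1,2).T,np.float64(pt).reshape(-1,2).T);return (X[:3]/X[3]).T
def atz(n,uv,z):
    K,r,t,c=cam(n);d=r.T@np.linalg.inv(K)@[*uv,1];o=(-r.T@t).ravel();return o+d*(z-o[2])/d[2]
def crop(n,x0,y0,w,h,s,f):
    im=get_image(n)[y0:y0+h,x0:x0+w];cv2.imwrite(f,cv2.resize(im,None,fx=s,fy=s,interpolation=cv2.INTER_CUBIC))
E
python3 - <<'E'
from h import *
crop("top",165,85,230,190,3.4,"pics/t1.png")
crop("side",165,130,195,220,2.7,"pics/s1.png")
E
```

```text
(no output)
```

View pics/t1.png

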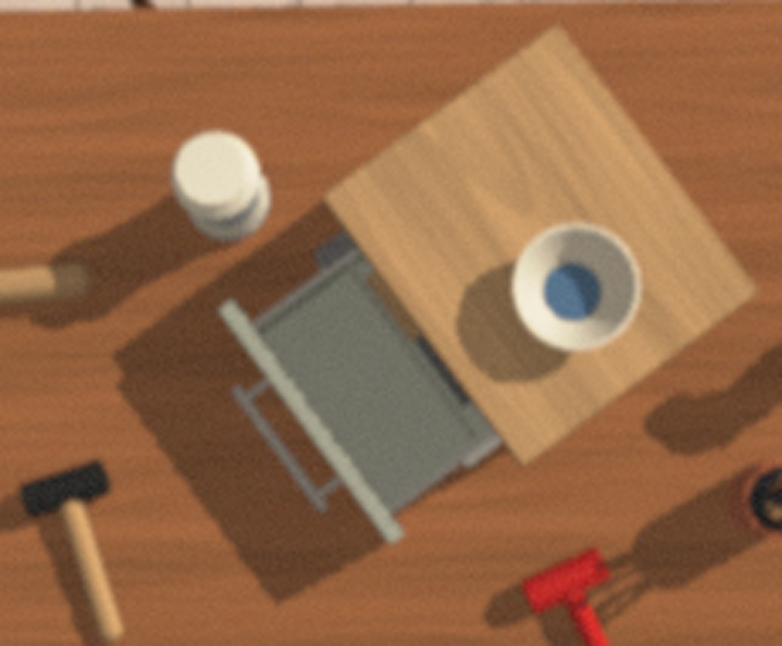

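View pics/s1.png

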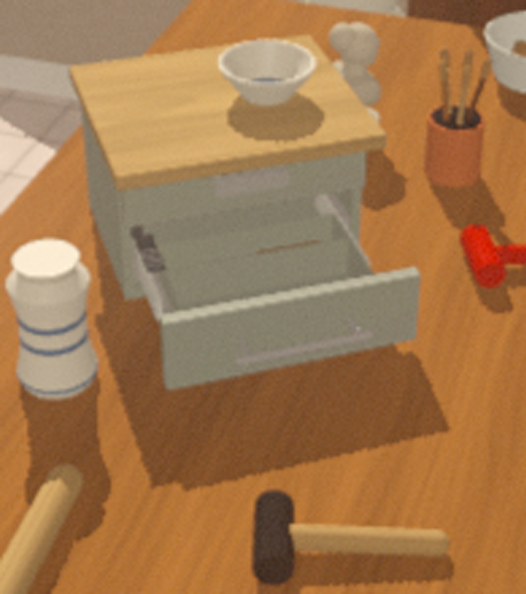

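The top crop confirms the small black mallet: head at (65,489) and handle end at (112,632), much smaller than the other black one. The drawer front runs (225,305)–(397,537), and the dark lever pad is at (335,250). In the side crop the head is at (274,536), the handle end at (445,543), and the lever at (145,245).

```bash
cat > m.py <<'E'
from h import *
from scipy.optimize import least_squares
T=lambda *p:np.float64(p)/3.4+[165,85]
S=lambda *p:np.float64(p)/2.7+[165,130]
def main():
    n=["head","end","panL","panR","barL","barR","wtFL","wtFR","pad"]
    t=T((65,489),(114,634),(222,305),(400,537),(238,390),(320,507),(326,198),(523,465),(335,250))
    s=S((274,536),(446,543),(163,320),(416,272),(240,362),(370,337),(120,181),(380,136),(143,245))
    X=tri(s,t)
    for a,x in zip(n,X):print(a,x.round(4))
    print("mallet len",np.linalg.norm(X[0]-X[1]))
    # fit cabinet (x,y,yaw): drawer front outer face at x=-0.198? unknown -> free d
    L=np.array([[-1,.15,.108],[-1,-.15,.108],[-1,.075,.066],[-1,-.075,.066],[-.05,.163,.208],[-.05,-.163,.208],[.225,-.163,.208],[.225,.163,.208]])
    tt=np.vstack([t[2:8],T((755,292),(558,27))])
    def f(p):
        l=L.copy();l[:2,0]=p[3];l[2:4,0]=p[3]-.035
        c,q=np.cos(p[2]),np.sin(p[2]);W=l.copy();W[:,0]=p[0]+c*l[:,0]-q*l[:,1];W[:,1]=p[1]+q*l[:,0]+c*l[:,1]
        return np.r_[(proj("top",W)-tt).ravel(),(proj("side",W[:6])-s[2:8]).ravel()]
    r=least_squares(f,[.8,0,-.8,-.19]);print(r.x,r.fun.round(1));return r.x
if __name__=="__main__":main()
E
python3 m.py
```

```text
head [0.4757 0.3982 0.0169]
end [0.316  0.3481 0.0065]
panL [0.6599 0.2162 0.1058]
panR [0.4195 0.0377 0.0997]
barL [0.576  0.2057 0.0599]
barR [0.4513 0.1211 0.0604]
wtFL [0.7513 0.1037 0.198 ]
wtFR [ 0.4929 -0.0809  0.2011]
pad [0.7218 0.1014 0.1144]
mallet len 0.16767775276243627
[ 0.65098248 -0.0289905  -0.95206452 -0.19854897] [-1.   0.9 -2.3  1.9  0.1 -0.1  0.9 -0.7 -0.8 -1.3  0.5  0.  -0.4  1.
 -2.  -0.  -0.3  0.2  1.4 -0.4 -0.3 -1.9 -0.8 -2.3 -1.9 -2.6  2.2 -1.9]
```

```bash
cat > m2.py <<'E'
from h import *
from m import *
from scipy.optimize import least_squares
T=lambda *p:(np.float64(p)+.5)/3.4-.5+[165,85]
S=lambda *p:(np.float64(p)+.5)/2.7-.5+[165,130]
for n,(x0,y0,x1,y1) in dict(top=(165,215,200,240),side=(255,308,278,350)).items():
    im=get_image(n).astype(int); m=np.zeros(im.shape[:2],bool); m[y0:y1,x0:x1]=im[y0:y1,x0:x1].max(2)<62
    v,u=np.nonzero(m);print(n,"head blob",m.sum(),u.mean(),v.mean())
    (hs:=globals().setdefault("hs",{}))[n]=(u.mean(),v.mean())
t=T((222,305),(400,537),(238,390),(320,507),(326,198),(523,465),(755,292),(558,27),(112,633))
s=S((163,320),(416,272),(240,362),(370,337),(120,181),(380,136),(446,543))
def W(p,l):
    c,q=np.cos(p[2]),np.sin(p[2]);return np.c_[p[0]+c*l[:,0]-q*l[:,1],p[1]+q*l[:,0]+c*l[:,1],l[:,2]]
def f(p):
    L=np.array([[-.198,.15,.108],[-.198,-.15,.108],[-.233,.075,.066],[-.233,-.075,.066],[-.05,.163,.208],[-.05,-.163,.208],[p[7],-.163,.208],[p[7],.163,.208]])
    w=W(p,L);hd=np.r_[p[8:10],.02];e=np.r_[hd[:2]-.16*np.array([np.cos(p[10]),np.sin(p[10])]),.0125]
    a=proj("top",np.vstack([w,e,hd]))+p[3:5]-np.vstack([t,hs["top"]]);b=proj("side",np.vstack([w[:6],e,hd]))+p[5:7]-np.vstack([s,hs["side"]])
    return np.r_[a.ravel(),b.ravel(),p[3:7]/.7*1.5]
r=least_squares(f,[.65,-.03,-.95,0,0,0,0,.225,.475,.4,.3],loss="soft_l1");p=r.x
print("cab",p[:3],"off",p[3:7].round(2),"back",p[7],"mallet",p[8:],np.degrees(p[[2,10]]));print(r.fun.round(1))
J=tri(S((48,258))-p[5:7],T((217,170))-p[3:5])[0];print("jar top",J)
PD=tri(S((146,248))-p[5:7],T((335,250))-p[3:5])[0];print("pad",PD)
def cab(x):
    c,q=np.cos(p[2]),np.sin(p[2]);d=x[:2]-p[:2];return [c*d[0]+q*d[1],-q*d[0]+c*d[1],x[2]]
print("cabframe jar",cab(J),"pad",cab(PD),"padtop@z.1",cab(atz("top",T((335,250))[0]-p[3:5],.1)))
print("mallet perr jar-from-cab")
E
python3 m2.py
```

```text
top head blob 200 183.29 228.515
side head blob 1 261.0 343.0
cab [ 0.65106472 -0.02742523 -0.95248642] off [ 0.31 -0.15  0.03  0.78] back 0.22902772075626432 mallet [0.47331256 0.40660801 0.34391974] [-54.57345194  19.70514954]
[ -0.6   0.9  -2.    2.    0.5  -0.    1.2  -0.6  -0.6  -1.2   0.7   0.2
   0.8   0.5  -0.8  -0.5  -0.2  -0.5  -1.3   0.9  -0.2   1.5   1.5   0.9
  -0.3  -0.6  -0.7  -1.   -1.8  -1.3   2.4  -0.6  -3.1   0.2   5.3 -12.
   0.7  -0.3   0.1   1.7]
jar top [0.78971028 0.21576904 0.16297945]
pad [0.7203296  0.10299815 0.11599751]
cabframe jar [np.float64(-0.1178019849149595), np.float64(0.2539463226137221), np.float64(0.1629794451581672)] pad [np.float64(-0.06612670208601842), np.float64(0.13204218521761887), np.float64(0.11599750812282592)] padtop@z.1 [np.float64(-0.06676655132612519), np.float64(0.12955861721805428), np.float64(0.10000000000000009)]
mallet perr jar-from-cab
```

```bash
sed -i 's/^r=least/hs["side"]=S((274,536))[0]\nr=least/' m2.py; python3 m2.py
cat > go.py <<'E'
from h import *
CAB=np.array([.651,-.0275,np.radians(-54.5)])
def down(yawy,lean=0):  # tool y at yawy, z down
    y=np.array([np.cos(yawy),np.sin(yawy),0]);z=np.array([0,0,-1.]);return R.from_matrix(np.c_[np.cross(y,z),y,z])
def c2w(l):
    c,s=np.cos(CAB[2]),np.sin(CAB[2]);return np.array([CAB[0]+c*l[0]-s*l[1],CAB[1]+s*l[0]+c*l[1],l[2]])
def w2c(w):
    c,s=np.cos(CAB[2]),np.sin(CAB[2]);d=w-np.r_[CAB[:2],0];return np.array([c*d[0]+s*d[1],-s*d[0]+c*d[1],d[2]])
def cur():
    o=readout.get_obs();return o,R.from_quat(np.r_[o["eef_rot"][1:],o["eef_rot"][0]])
def rows(*tg,rot=None):
    o,r=cur()
    for p in tg:print("shift",r.inv().apply(np.array(p)-o["position"]).round(4))
    if rot is not None:print("turn",((r.inv()*rot).as_rotvec()/np.pi).round(4),"deg",np.degrees((r.inv()*rot).magnitude()).round(1))
E
```

```text
top head blob 201 183.33333333333334 228.5771144278607
side head blob 1 268.0 344.0
cab [ 0.65086077 -0.02756746 -0.95345868] off [ 0.11 -0.18  0.08  0.48] back 0.22948420516641171 mallet [0.47416512 0.3989864  0.29601679] [-54.62915836  16.96051278]
[-0.8  0.9 -2.2  2.   0.3 -0.1  1.  -0.7 -0.8 -1.2  0.5  0.3  0.7  0.5
 -0.8 -0.6 -0.3 -0.1  0.5  0.6 -0.2  1.1  1.6  0.6 -0.2 -0.9 -0.7 -1.3
 -1.7 -1.6  2.6 -0.9 -2.5 -0.1  0.8  0.3  0.2 -0.4  0.2  1. ]
jar top [0.79006061 0.21533781 0.16149127]
pad [0.72063631 0.10244068 0.11437699]
cabframe jar [np.float64(-0.1174923368672206), np.float64(0.25411635146324596), np.float64(0.16149126665926816)] pad [np.float64(-0.0656208589438185), np.float64(0.13215387730273992), np.float64(0.11437699480960242)] padtop@z.1 [np.float64(-0.06641034608244456), np.float64(0.12924255082246172), np.float64(0.10000000000000009)]
mallet perr jar-from-cab
```

Run:
```python
from go import *
rows([.38,-.05,.26],[.466,.426,.13],rot=down(np.radians(17)))
```

```text
shift [ 0.3382 -0.3947 -0.0386]
shift [ 0.5859 -0.8101  0.0915]
turn [-1.000e-04 -1.000e-04 -4.802e-01] deg 86.4
```

```bash
python3 -m creep '[[[0.338,-0.395,-0.039],[0,0,-0.24],0],[[0.338,-0.395,-0.039],[0,0,-0.24],0],[[0.338,-0.395,-0.039],[0,0,-0.24],0],[[0.338,-0.395,-0.039],[0,0,-0.24],0],[[0.338,-0.395,-0.039],[0,0,-0.3],0],[[0.338,-0.395,-0.039],[0,0,-0.36],0],[[0.338,-0.395,-0.039],[0,0,-0.42],0],[[0.338,-0.395,-0.039],[0,0,-0.48],0],[[0.4,-0.5,-0.02],[0,0,-0.48],0],[[0.46,-0.6,0],[0,0,-0.48],0]]'
python3 - <<'E'
from go import *
rows([.466,.426,.12],[.466,.426,.028],rot=down(np.radians(17)));print(cur()[0]["joints"])
E
```

```text
clock: 1.65
position: [0.3969, 0.0537, 0.2425]
eef_rot: [0.001, 0.595, 0.804, 0.001]
ft_force: [0.3, -0.5, -0.3]
opening: 0.088
grip_force: 0.0
shift [0.3361 0.1745 0.1225]
shift [0.3362 0.1743 0.2145]
turn [ 0.0007  0.0004 -0.0002] deg 0.1
[-1.64095536e-01 -2.59745638e-01  1.98905521e+00 -7.55012515e-05
  1.40982185e+00 -4.60219695e-01]
```

```bash
python3 -m creep '[[[0.32,0.165,0.1],[0,0,0],0],[[0.32,0.165,0.1],[0,0,0],0],[[0.32,0.165,0.1],[0,0,0],0],[[0.32,0.165,0.1],[0,0,0],0],[[0.32,0.165,0.1],[0,0,0],0],[[0.32,0.165,0.1],[0,0,0],0],[[0.32,0.165,0.1],[0,0,0],0],[[0.32,0.165,0.1],[0,0,0],0],[[0.32,0.165,0.1],[0,0,0],0]]'
python3 - <<'E'
from go import *
rows([.466,.426,.08],[.466,.426,.028],rot=down(np.radians(17)));print(cur()[0]["joints"])
a=get_image("top")[170:270,130:240];b=get_image("side")[270:390,225:345]
cv2.imwrite("pics/c2.png",np.hstack([cv2.resize(a,(440,400),interpolation=2),cv2.resize(b,(360,400)[:1]+(400,),interpolation=2)]))
E
```

```text
clock: 2.78
position: [0.4614, 0.4049, 0.143]
eef_rot: [0.0, 0.596, 0.803, 0.001]
ft_force: [0.4, 0.5, 0.8]
opening: 0.0882
grip_force: 0.0
shift [0.0189 0.0105 0.063 ]
shift [0.0189 0.0104 0.115 ]
turn [ 0.0004 -0.     -0.0007] deg 0.1
[ 5.27234148e-01  3.41522606e-01  1.57434493e+00 -2.35622630e-04
  1.22439223e+00  2.32674732e-01]
```

View pics/c2.png

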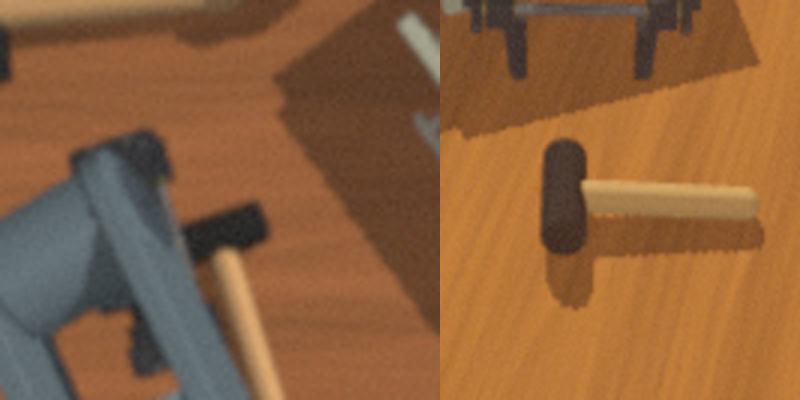

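Run:
```python
from go import *
o,r=cur();tip=o["position"]+r.apply([0,0,.019]);print(proj("side",tip),"obs 271.3 293.1")
h=np.array([.474,.399,.02]);a=np.radians(17);d=np.array([np.cos(a),np.sin(a),0]);e=h-.16*d;e[2]=.0125;y=np.array([-np.sin(a),np.cos(a),0])
print(proj("side",[h,e,h+.045*y,h-.045*y]),"obs",[225+(565-440)/3,270+197/3.33],[225+(755-440)/3,270+203/3.33])
print(proj("top",[h,e,h+.045*y,h-.045*y]),"obs e",[130+273/4])
```

```text
[[271.08644409 301.38588937]] obs 271.3 293.1
[[266.90379838 328.04349177]
 [327.37609208 330.19664598]
 [266.74117631 341.14947831]
 [267.05746934 315.65888959]] obs [266.6666666666667, 329.1591591591592] [330.0, 330.96096096096096]
[[183.72913084 229.35745721]
 [197.22332027 270.96288675]
 [171.98614524 233.16323126]
 [195.45985051 225.55565843]] obs e [198.25]
```

Run:
```python
from go import *
o,r=cur();print(o["clock"],o["position"],o["dq"].round(3));rows([.466,.426,.08],[.466,.426,.028],rot=down(np.radians(17)))
tip=o["position"]+r.apply([0,0,.019]);g=get_image("side");print(proj("side",tip));cv2.imwrite("pics/c3.png",cv2.resize(g[270:390,225:345],(600,600),interpolation=2))
```

```text
2.875 [0.46156822 0.40494327 0.14322152] [ 0.003  0.003 -0.002 -0.     0.    -0.   ]
shift [0.0188 0.0102 0.0632]
shift [0.0188 0.0101 0.1152]
turn [ 0.0006 -0.0001 -0.0007] deg 0.2
[[271.08644409 301.38588937]]
```

View pics/c3.png

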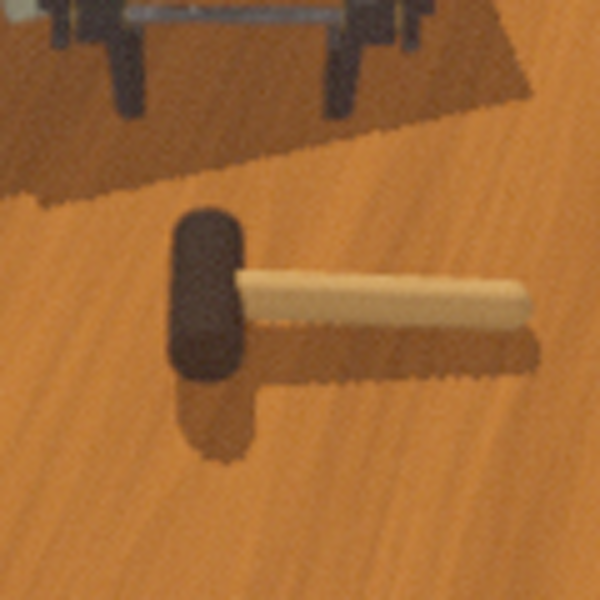

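Run:
```python
from go import *
o,r=cur();p=o["position"]
P=[p+r.apply([0,s*y,z]) for z in(.019,0,-.045) for s,y in((1,.044),(-1,.044),(1,.0615),(-1,.0615))]
print(proj("side",P).round(1).tolist())
K,rr,t,c=cam("side");print("cam pos",(-rr.T@t).ravel(), (-cam("top")[1].T@cam("top")[2]).ravel())
# DH sanity: radius/azimuth
print(np.degrees(np.arctan2(p[1],p[0])),np.degrees(o["joints"][0]),np.hypot(p[0],p[1]))
print("tool z",r.apply([0,0,1]))
```

```text
[[253.5, 301.3], [288.7, 301.6], [246.5, 301.3], [295.7, 301.6], [253.4, 295.7], [288.9, 295.9], [246.3, 295.6], [296.0, 296.0], [253.3, 281.9], [289.5, 282.2], [246.0, 281.9], [296.6, 282.3]]
cam pos [0.19561572 1.29375334 1.00713762] [0.45948979 0.03975616 1.68579235]
41.271878152303756 30.213193118500676 0.6140342308551318
tool z [ 1.46497045e-03  7.84664245e-04 -9.99998619e-01]
```

Run:
```python
from go import *
a=np.linspace(0,2*np.pi,9)[:-1]
print(proj("side",[0,0,0])*1.4,proj("top",[0,0,0])*1.4)
print((proj("side",[[.1*np.cos(t),.1*np.sin(t),0] for t in a])*1.4).round(0).tolist())
for p in([.202,-.538,.202],[.202,-.538,.221],[.202,-.538,.266]):print(proj("side",p)*1.4,proj("top",p)*1.4)
g=cv2.imread("pics/side0.png")[60:180,560:640];g2=cv2.imread("pics/top0.png")[380:480,590:760]
cv2.imwrite("pics/c4.png",np.hstack([cv2.resize(g,(400,600),interpolation=2),cv2.resize(get_image("side")[240:340,225:290],(390,600),interpolation=2)]))
```

```text
[[633.55445973 384.20417285]] [[412.92675442 500.08323248]]
[[587.0, 375.0], [599.0, 398.0], [633.0, 414.0], [668.0, 412.0], [681.0, 393.0], [666.0, 371.0], [634.0, 357.0], [602.0, 359.0]]
[[573.09560845 189.10606669]] [[646.15593486 431.17218663]]
[[574.21905253 182.66178663]] [[649.44257434 432.56969232]]
[[576.92968917 167.11308069]] [[657.58026962 436.02990618]]
```

View pics/c4.png

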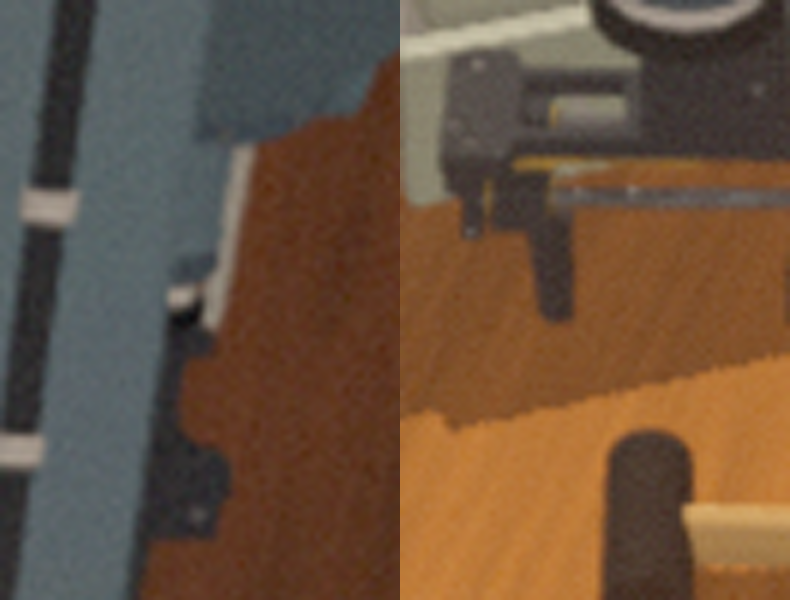

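Run:
```python
from go import *
q=[-7.52353181e-04,9.83955184e-01,1.78414210e-01,1.67e-5];r=R.from_quat(np.r_[q[1:],q[0]]);p=np.array([.20184,-.53789,.22063])
print((proj("side",[p+r.apply([x,y,-.045]) for x in(-.0375,.0375) for y in(-.0935,.0935)])*1.4).round(0).tolist())
o,r=cur();p=o["position"];print("now",p)
print((proj("side",[p+r.apply([x,y,-.045]) for x in(-.0375,.0375) for y in(-.0935,.0935)])).round(0).tolist())
def ps(p0):return proj("side",p0+r.apply([0,.044,.019]))
for d in np.eye(3)*.01:print(ps(p+d)-ps(p))
g=get_image("top");print(proj("top",[p+r.apply([x,y,-.045]) for x in(-.0375,.0375) for y in(-.0935,.0935)]).round(0).tolist())
```

```text
[[602.0, 182.0], [580.0, 154.0], [573.0, 182.0], [554.0, 154.0]]
now [0.461477   0.40515326 0.1430203 ]
[[309.0, 272.0], [234.0, 272.0], [311.0, 293.0], [232.0, 292.0]]
[[-3.78817623 -0.8326992 ]]
[[-1.30001402  2.69258251]]
[[-0.04261404 -2.95732405]]
[[190.0, 257.0], [173.0, 202.0], [168.0, 264.0], [152.0, 209.0]]
```

The gripper appears about 8 px higher in the side view than its reported pose predicts, while the bench objects and the robot base agree with it. I'll come down straddling the head, then check against the picture.

```bash
python3 -m creep '[[[0.019,0.010,0.03],[0,0,0],0],[[0.019,0.010,0.07],[0,0,0],0],[[0.019,0.010,0.10],[0,0,0],0],[[0.019,0.010,0.107],[0,0,0],0],[[0.019,0.010,0.107],[0,0,0],0]]'
python3 - <<'E'
from go import *
o,r=cur();p=o["position"];print(p,o["ft_force"])
print(proj("side",[p+r.apply([0,s*.044,.019]) for s in(1,-1)]))
cv2.imwrite("pics/c5.png",cv2.resize(get_image("side")[270:370,225:345],(720,600),interpolation=2))
E
```

```text
clock: 3.65
position: [0.4653, 0.4269, 0.0354]
eef_rot: [0.0, 0.595, 0.804, 0.0]
ft_force: [0.1, 0.7, 0.9]
opening: 0.0882
grip_force: 0.0
[0.46526181 0.4269117  0.03543767] [0.08451976 0.65133562 0.89522291]
[[249.82773351 337.38604157]
 [283.87763786 337.48743992]]
```

View pics/c5.png

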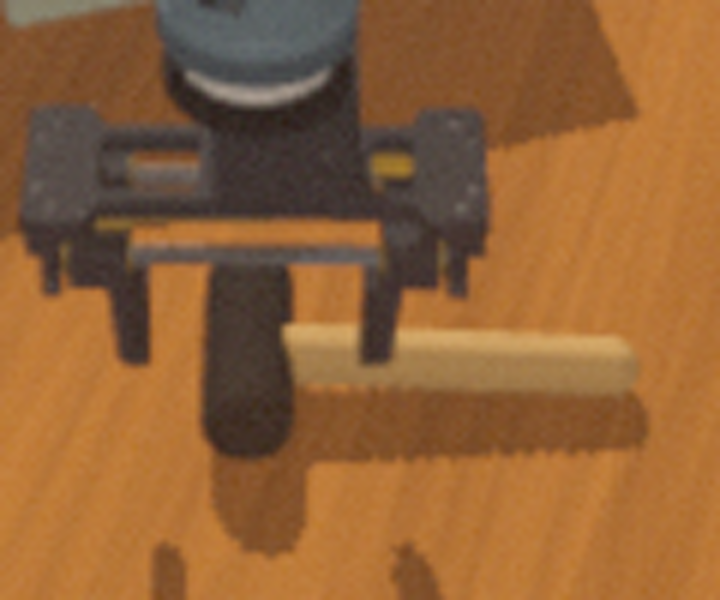

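Shadows and tip pixels (135,362)/(378,362) both say the fingertips are still about 35–40 mm up, higher than the reported pose implies. I'll lower slowly, watching the force.

```bash
python3 -m creep '[[[0,0,0.008],[0,0,0],0],[[0,0,0.013],[0,0,0],0],[[0,0,0.013],[0,0,0],0]]'; python3 -m creep '[[[0,0,0.005],[0,0,0],0],[[0,0,0.005],[0,0,0],0]]'
python3 - <<'E'
from go import *
o,r=cur();p=o["position"];print(p,o["ft_force"])
print(proj("side",[p+r.apply([0,s*.044,.019]) for s in(1,-1)]))
cv2.imwrite("pics/c6.png",cv2.resize(get_image("side")[280:380,225:345],(720,600),interpolation=2))
E
```

```text
clock: 4.08
position: [0.4646, 0.4268, 0.0216]
eef_rot: [-0.0, 0.595, 0.804, -0.0]
ft_force: [0.7, 0.8, 0.8]
opening: 0.0881
grip_force: 0.0
clock: 4.32
position: [0.4646, 0.4268, 0.0164]
eef_rot: [-0.0, 0.595, 0.804, -0.0]
ft_force: [0.0, -0.5, -0.1]
opening: 0.0884
grip_force: 0.0
[0.46461499 0.42675373 0.01643908] [ 0.0125875  -0.54535    -0.08401641]
[[250.19741657 342.49244302]
 [283.97576196 342.55210764]]
```

View pics/c6.png

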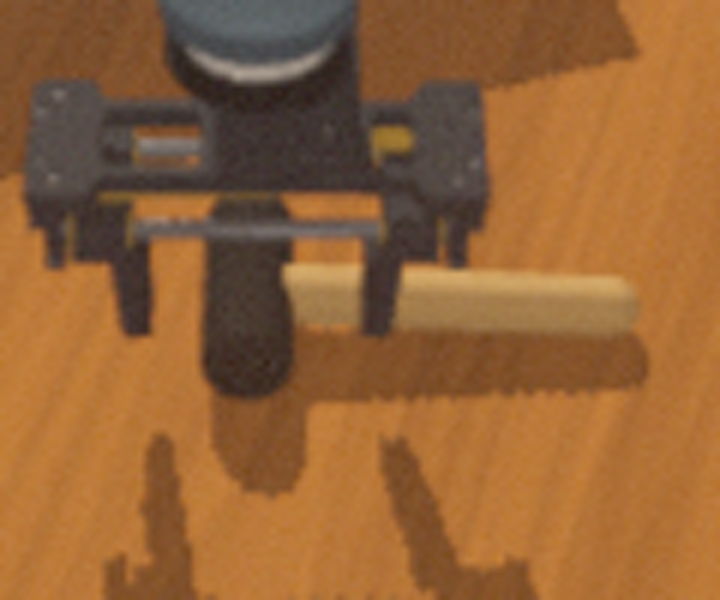

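Finger tip shadows (160,437)/(395,437) lie about 25 mm off the tips, and there is no contact force although the reported tip height is below the bench. So the real height is about 25 mm above the readout. I'll find the bench by touch.

```bash
python3 -m creep '[[[0,0,0.005],[0,0,0],0],[[0,0,0.010],[0,0,0],0],[[0,0,0.014],[0,0,0],0],[[0,0,0.016],[0,0,0],0]]'|egrep 'pos|force'; python3 -m creep '[[[0,0,0.004],[0,0,0],0],[[0,0,0.004],[0,0,0],0]]'|egrep 'pos|force';python3 -m creep '[[[0,0,0.003],[0,0,0],0],[[0,0,0.003],[0,0,0],0]]'|egrep 'pos|force'
```

```text
position: [0.4647, 0.4268, 0.0004]
ft_force: [0.4, 0.1, 0.7]
grip_force: 0.0
position: [0.4647, 0.4268, -0.0035]
ft_force: [0.2, -0.6, 0.0]
grip_force: 0.0
position: [0.4648, 0.4269, -0.0063]
ft_force: [0.2, -0.1, 0.0]
grip_force: 0.0
```

```bash
python3 -m creep '[[[0,0,0.003],[0,0,0],0],[[0,0,0.003],[0,0,0],0]]'|egrep 'pos|force'; python3 -m creep '[[[0,0,0.003],[0,0,0],0],[[0,0,0.003],[0,0,0],0]]'|egrep 'pos|force'
```

```text
position: [0.4647, 0.4268, -0.0094]
ft_force: [0.1, -0.1, 0.0]
grip_force: 0.0
position: [0.4647, 0.4268, -0.0124]
ft_force: [-0.0, -0.7, -0.0]
grip_force: 0.0
```

Run:
```python
from go import *
g=get_image("side");o,r=cur()
print(proj("side",[o["position"]+r.apply([0,s*.052,.019]) for s in(1,-1)]))
for u in(247,248,287,288):print(u,list(zip(range(325,362),g[325:362,u].max(1).tolist())))
```

```text
[[247.21980248 350.0119434 ]
 [286.66584021 350.08142073]]
247 [(325, 112), (326, 100), (327, 94), (328, 88), (329, 74), (330, 61), (331, 65), (332, 63), (333, 68), (334, 66), (335, 62), (336, 63), (337, 63), (338, 60), (339, 66), (340, 66), (341, 62), (342, 62), (343, 85), (344, 122), (345, 134), (346, 133), (347, 132), (348, 130), (349, 130), (350, 127), (351, 132), (352, 146), (353, 149), (354, 134), (355, 126), (356, 133), (357, 147), (358, 151), (359, 154), (360, 152), (361, 149)]
248 [(325, 122), (326, 90), (327, 78), (328, 72), (329, 63), (330, 61), (331, 60), (332, 60), (333, 60), (334, 63), (335, 62), (336, 66), (337, 62), (338, 63), (339, 68), (340, 59), (341, 64), (342, 65), (343, 82), (344, 119), (345, 127), (346, 128), (347, 128), (348, 131), (349, 129), (350, 130), (351, 127), (352, 126), (353, 129), (354, 130), (355, 129), (356, 127), (357, 128), (358, 125), (359, 128), (360, 128), (361, 129)]
287 [(325, 125), (326, 105), (327, 110), (328, 97), (329, 83), (330, 75), (331, 74), (332, 66), (333, 67), (334, 65), (335, 65), (336, 68), (337, 59), (338, 65), (339, 65), (340, 66), (341, 63), (342, 62), (343, 83), (344, 112), (345, 128), (346, 127), (347, 128), (348, 127), (349, 127), (350, 129), (351, 133), (352, 134), (353, 143), (354, 156), (355, 180), (356, 185), (357, 188), (358, 188), (359, 186), (360, 186), (361, 183)]
288 [(325, 111), (326, 103), (327, 97), (328, 98), (329, 87), (330, 73), (331, 68), (332, 67), (333, 68), (334, 64), (335, 65), (336, 64), (337, 65), (338, 69), (339, 63), (340, 63), (341, 70), (342, 68), (343, 87), (344, 116), (345, 123), (346, 129), (347, 128), (348, 126), (349, 129), (350, 130), (351, 131), (352, 131), (353, 132), (354, 136), (355, 151), (356, 156), (357, 180), (358, 184), (359, 184), (360, 184), (361, 181)]
```

```bash
python3 -m creep '[[[0,0,0.002],[0,0,0],0],[[0,0,0.002],[0,0,0],0]]'|egrep 'pos|force'; python3 -m creep '[[[0,0,0.002],[0,0,0],0],[[0,0,0.002],[0,0,0],0]]'|egrep 'pos|force'; python3 -m creep '[[[0,0,0.002],[0,0,0],0],[[0,0,0.002],[0,0,0],0]]'|egrep 'pos|force'
```

```text
position: [0.4648, 0.4269, -0.0142]
ft_force: [0.6, 0.4, 1.3]
grip_force: 0.0
position: [0.4648, 0.4269, -0.0163]
ft_force: [-0.3, -0.7, 1.1]
grip_force: 0.0
position: [0.4651, 0.427, -0.0169]
ft_force: [-3.4, -3.2, 9.5]
grip_force: 4.7
```

Contact came at reported z ≈ -0.0165, so true height = reported + 0.0355 with the tool vertical. Next: raise 8 mm and grip the head beside the handle.

```bash
python3 -m creep '[[[-0.004,0,-0.006],[0,0,0],0],[[-0.004,0,-0.009],[0,0,0],0],[[-0.004,0,-0.009],[0,0,0],100],[[-0.004,0,-0.009],[0,0,0],255],[[-0.004,0,-0.009],[0,0,0],255],[[-0.004,0,-0.009],[0,0,0],255],[[-0.004,0,-0.009],[0,0,0],255],[[-0.004,0,-0.009],[0,0,0],255]]'
```

```text
clock: 7.68
position: [0.4663, 0.4232, -0.0091]
eef_rot: [0.0, 0.595, 0.804, 0.0]
ft_force: [0.7, 0.4, -0.7]
opening: 0.0389
grip_force: 30.0
```

```bash
python3 -m creep '[[[0,0,-0.01],[0,0,0],255],[[0,0,-0.03],[0,0,0],255],[[0,0,-0.06],[0,0,0],255],[[0,0,-0.10],[0,0,0],255],[[0,0,-0.14],[0,0,0],255],[[0,0,-0.18],[0,0,0],255],[[0,0,-0.2],[0,0,0],255],[[0,0,-0.2],[0,0,0],255]]';python3 - <<'E'
from go import *
o,r=cur();p=o["position"]+[0,0,.0355];print(o["wrist_torque"],o["ft_force"])
# expected mallet points if rigid
a=np.radians(17);d=np.array([np.cos(a),np.sin(a),0]);y=np.array([-np.sin(a),np.cos(a),0])
h=p-.028*y-[0,0,.007];e=h-.16*d-[0,0,.0075]
print(proj("side",[h,e]),proj("top",[h,e]))
g=get_image("side");cv2.imwrite("pics/raw_side.png",g);cv2.imwrite("pics/raw_top.png",get_image("top"))
E
```

```text
clock: 8.68
position: [0.4669, 0.4236, 0.193]
eef_rot: [0.001, 0.595, 0.804, 0.002]
ft_force: [-0.5, -1.0, -2.5]
opening: 0.0394
grip_force: 30.0
[ 0.08629833 -0.19086123  0.0072785 ] [-0.49270738 -0.99277852 -2.51705153]
[[267.09749925 268.33326761]
 [332.96056729 271.08320046]] [[170.87783924 228.71390464]
 [186.22786068 276.04598053]]
```

Run:
```python
from go import *
g=cv2.imread("pics/raw_side.png").astype(int)
for v in range(236,312,3):print(v,''.join('#' if g[v,u].max()<95 else ('o' if g[v,u,1]>135 and g[v,u,2]>170 and g[v,u,1]/g[v,u,2]>.74 else '.') for u in range(225,350,1)))
```

```text
236 ....#######.##.....................##########################.ooooooo........................................................
239 ...#.###############################################################.##############..........................................
242 ...#################################################################################.........................................
245 ..############.oooooo.#######.....#############################........#############.........................................
248 .....###########......###########################################.....###########..#.........................................
251 .###...##.#####################################################################.####.........................................
254 .#############...........................................########.......#############........................................
257 ..#######............##########....###############.....##########...........########.........................................
260 ....####.............#########.....#...................#
[... 1579 characters left out ...]
..................................................
299 .............................................................................................................................
302 .............................................................................................................................
305 .............................................................................................................................
308 .............................................................................................................................
311 .............................................................................................................................
```

```bash
python3 -m creep '[[[0,0,0],[0,0,0.06],255],[[0,0,0],[0,0,0.12],255],[[0,0,0],[0,0,0.18],255],[[0,0,0],[0,0,0.24],255],[[0,0,0],[0,0,0.30],255],[[0,0,0],[0,0,0.36],255],[[0,0,0],[0,0,0.42],255],[[0,0,0],[0,0,0.48],255],[[0,0,0],[0,0,0.54],255],[[0,0,0],[0,0,0.60],255]]';python3 - <<'E'
from go import *
a=c2w([-.1,-.0655,.193]);b=c2w([-.16,-.0655,.193]);rows(b,a,rot=down(np.radians(-144.5)));print(a)
E
```

```text
clock: 10.02
position: [0.4648, 0.4222, 0.1879]
eef_rot: [0.001, 1.0, -0.007, -0.002]
ft_force: [-0.2, -0.5, -3.5]
opening: 0.0392
grip_force: 30.0
shift [ 0.045   0.3569 -0.0042]
shift [ 0.0806  0.4052 -0.0042]
turn [0.0015 0.0008 0.2982] deg 53.7
[0.53960514 0.01587551 0.193     ]
```

```bash
python3 -m creep '[[[0.005,0.04,-0.004],[0,0,0.05],255],[[0.01,0.09,-0.004],[0,0,0.10],255],[[0.02,0.14,-0.004],[0,0,0.15],255],[[0.025,0.19,-0.004],[0,0,0.2],255],[[0.03,0.24,-0.004],[0,0,0.25],255],[[0.045,0.29,-0.004],[0,0,0.298],255],[[0.06,0.34,-0.004],[0,0,0.298],255],[[0.07,0.38,-0.004],[0,0,0.298],255],[[0.08,0.405,-0.004],[0,0,0.298],255],[[0.08,0.405,-0.004],[0,0,0.298],255]]';python3 - <<'E'
from go import *
print(w2c(cur()[0]["position"]),cur()[0]["joints"])
rows(c2w([-.1,-.0655,.193]),c2w([-.1,-.0655,.016]),rot=down(np.radians(-144.5)))
cv2.imwrite("pics/raw_top2.png",get_image("top"));cv2.imwrite("pics/raw_side2.png",get_image("side"))
g=cv2.imread("pics/raw_side2.png").astype(int)
for v in range(165,300,3):print(v,''.join('#' if g[v,u].max()<95 else ('o' if g[v,u,1]>135 and g[v,u,2]>170 and g[v,u,1]/g[v,u,2]>.74 else '.') for u in range(200,345)))
E
```

```text
clock: 11.28
position: [0.5419, 0.0157, 0.1926]
eef_rot: [0.001, 0.89, -0.456, -0.002]
ft_force: [-0.4, -0.1, -4.4]
opening: 0.0389
grip_force: 30.0
[-0.09856754 -0.06372087  0.192617  ] [-1.89698211e-01  1.38484429e-01  1.71584339e+00 -5.08384525e-04
  1.29132027e+00  2.32867838e+00]
shift [-0.0014  0.0018 -0.0004]
shift [-0.001   0.0012  0.1766]
turn [0.001  0.0008 0.0012] deg 0.3
165 oooooooooooooooooooooooooooooooooooooooooooooooooooo.###....#.#.############################......####.....##########............................
168 oooooooooooooooooooooooooooooooooooooooooooooooooooo...#####...########...........ooooooooo..##..#######........###..............................
171 oooooooooooooooooooooooooooooooooooooooooooooooooo.....##########..####.#######...................######........###............##....#....#.#....
174 oooooooooooooooooooooooooooooooooooooooooooooooooo......#######..........#######.....ooooooo.#####.....ooo....................###..###...######..
177 oooooooooooooooooooooooooooooooooooooooooooooooooooo......#####.........#######....ooooooo.#####.ooooooooo....
[... 5335 characters left out ...]
....................................................................................................
288 .................................................................................................................................................
291 .................................................................................................................................................
294 .................................................................................................................................................
297 .................................................................................................................................................
```

Run:
```python
from go import *
p=w2c(cur()[0]["position"]+[0,0,.0355]);z=p[2]-.007
L=[[p[0]-.027,p[1],z],[p[0]-.027,p[1]+.1725,z-.0075],[p[0]-.072,p[1],z],[p[0]-.072,p[1]-.02,z],[p[0]-.072,p[1],z-.02]]
W=[c2w(np.array(l)) for l in L];print(proj("side",W).round(1).tolist());print(proj("top",W).round(1).tolist())
g=cv2.imread("pics/raw_top2.png").astype(int)
for v in range(130,225,3):print(v,''.join('#' if g[v,u].max()<75 else ('o' if g[v,u,2]>165 and g[v,u,1]>120 else '.') for u in range(215,330)))
```

```text
[[286.7, 191.9], [231.0, 203.3], [292.0, 199.5], [298.3, 198.4], [291.7, 205.2]]
[[281.5, 211.0], [250.0, 168.6], [270.3, 219.3], [274.0, 224.3], [270.5, 219.5]]
130 ..oooooooooooooooooooooooo....................................ooooooooooooooooooooooooooooooooooooooooooooooooooooo
133 .oooooooooooooooooooooooooo...............................ooooooooooooooooooooooooooooooooooooooooooooooooooooooooo
136 .ooooooooooooooooooooooooooo.........................oooooooooooooooooooooooooooooooooooooooooooooooooooooooooooooo
139 ..ooooooooooooooooooooooooooo....................oooooooooooooooooooooooooooooooooooooooooooooooooooooooooooooooooo
142 ....oooooooooooooooooooooooooo................ooooooooooooooooooooooooooooooooooooooooooooooooooooooooooooooooooooo
145 .........oooooooooooooo..ooooo..................ooooooooooooooooooooooooooooooooooooooooooooooooooooooooooooooooooo
148 ........................oooo......................ooooooooooooooooooooooooooooooooooooooooooooooooooooooooooooooooo
151 .........................o..........................oooooooooooooooooooooooooooooooooooooooooo
[... 2201 characters left out ...]
...........................o................#.#............................##.........oooooooooooooo
211 ..........................................ooo.............#################...#...##.#.##.#.........ooooooooooooooo
214 .............................................o...........##############################.###.........ooooooooooooooo
217 .........................................................############....###########.................ooooooooo.....
220 ..........................................................#######........########..................##..ooo.........
223 ................................................................................##...#####........#................
```

```bash
python3 - <<'E'
from go import *
rows(c2w([-.103,-.0655,.193]),c2w([-.103,-.0655,.04]),rot=down(np.radians(-144.5)))
E
python3 -m creep '[[[-0.003,0.002,0.01],[0,0,0.001],255],[[-0.004,0.002,0.04],[0,0,0.001],255],[[-0.004,0.002,0.08],[0,0,0.001],255],[[-0.004,0.002,0.11],[0,0,0.001],255],[[-0.004,0.002,0.13],[0,0,0.001],255],[[-0.004,0.002,0.14],[0,0,0.001],255],[[-0.004,0.002,0.14],[0,0,0.001],255]]'
```

```text
shift [-0.0026  0.0026  0.0001]
shift [-0.0021  0.0022  0.1531]
turn [0.0008 0.0009 0.002 ] deg 0.4
clock: 12.25
position: [0.538, 0.0203, 0.0542]
eef_rot: [0.0, 0.89, -0.456, -0.001]
ft_force: [-0.5, 0.1, -3.6]
opening: 0.039
grip_force: 30.0
```

```bash
python3 -m creep '[[[0,0,0.015],[0,0,0],255],[[0,0,0.025],[0,0,0],255],[[0,0,0.033],[0,0,0],255],[[0,0,0.034],[0,0,0],255]]'
python3 - <<'E'
from go import *
print(w2c(cur()[0]["position"]))
cv2.imwrite("pics/raw_top3.png",get_image("top"));g=cv2.imread("pics/raw_top3.png").astype(int)
for v in range(150,240,2):print(v,''.join('#' if g[v,u].max()<70 else ('o' if g[v,u,2]>150 and g[v,u,1]>100 else ('-' if g[v,u,1]>g[v,u,2]-8 else '.')) for u in range(220,320)))
E
```

```text
clock: 12.75
position: [0.5382, 0.0196, 0.0201]
eef_rot: [0.0, 0.89, -0.456, -0.001]
ft_force: [0.1, 0.5, -3.6]
opening: 0.0393
grip_force: 30.0
[-0.1038451  -0.06448926  0.02011789]
150 ....------------..ooooooo.oo..................oooooooooooooooooooooooooooooooooooooooooooooooooooooo
152 ........-.---......ooo.o........................oooooooooooooooooooooooooooooooooooooooooooooooooooo
154 ............-......ooo........................-..ooooooooooooooooooooooooooooooooooooooooooooooooooo
156 ...........................................------.oooooooooooooooooooooooooooooooooooooooooooooooooo
158 ........................................----------..oooooooooooooooooooooooooooooooooooooooooooooooo
160 ......................................--------------.ooooooooooooooooooooooooooooooooooooooooooooooo
162 .......................................--------------..ooooooooooooooooooooooooooooooooooooooooooooo
164 ........................................--------------..ooooooooooooooooooooooooooooooooo.......oooo
166 .......................................--------------.....ooooooooooooooo
[... 3107 characters left out ...]
...--........------------------------------########-------....o......o
228 ...................................-......---------oo----------------....#######-------.....ooooo.oo
230 ....................................--....---------oooo-----------........######------....o.....o...
232 ......................................-...----------oooo--------..........######------..............
234 .........................................---------------------.................-------..............
236 .........................................--------------------------......ooo...-------.ooooooooooooo
238 .........................................------------------------------------.-------.oooooooo.ooooo
```

Run:
```python
from go import *
for n,uv,z in(("tip",(254,175),.042),("handle190 mid",(263,190),.045),("handle 184mid",(259.5,184),.045),("headend",(271.5,218),.052),("panel o 190 L",(240.5,190),.108),("panel o 190 R",(245.5,190),.108)):print(n,w2c(atz("top",uv,z)).round(4))
```

```text
tip [-0.1252  0.1088  0.042 ]
handle190 mid [-0.1314  0.0449  0.045 ]
handle 184mid [-0.1286  0.07    0.045 ]
headend [-0.1669 -0.0554  0.052 ]
panel o 190 L [-0.1958  0.0853  0.108 ]
panel o 190 R [-0.1818  0.075   0.108 ]
```

```bash
python3 -m creep '[[[0,0,0.002],[0,0,0],255],[[0,0,0.004],[0,0,0],255],[[0,0,0.004],[0,0,0],255]]';  python3 -m creep '[[[0,0,0.001],[0,0,0],125],[[0,0,0.001],[0,0,0],118],[[0,0,0.001],[0,0,0],118],[[0,0,0.001],[0,0,0],118]]'
```

```text
clock: 13.18
position: [0.5387, 0.0195, 0.0169]
eef_rot: [0.0, 0.89, -0.456, -0.0]
ft_force: [-0.1, -0.0, -4.0]
opening: 0.0391
grip_force: 30.0
clock: 13.68
position: [0.539, 0.0195, 0.0161]
eef_rot: [-0.0, 0.89, -0.456, 0.0]
ft_force: [0.0, 0.9, 0.3]
opening: 0.0474
grip_force: 0.0
```

```bash
python3 -m creep '[[[0,0,-0.01],[0,0,0],118],[[-0.002,0,-0.03],[0,0,0],118],[[-0.005,0,-0.07],[0,0,0],118],[[-0.01,0,-0.12],[0,0,0],110],[[-0.02,0,-0.17],[0,0,0],96],[[-0.03,-0.03,-0.21],[0,0.04,0],96],[[-0.04,-0.07,-0.23],[0,0.08,0],96],[[-0.05,-0.11,-0.24],[0,0.12,0],96],[[-0.06,-0.15,-0.24],[0,0.16,0],96],[[-0.06,-0.16,-0.24],[0,0.2,0],96]]'
python3 - <<'E'
from go import *
o,r=cur();print(w2c(o["position"]),o["joints"].round(2))
th=np.radians(50);M=down(np.radians(-144.5))*R.from_euler("y",th)
print(R.from_euler("z",-CAB[2]).apply(M.as_matrix().T).round(2))
rows(c2w([-.18,.0965,.2]),rot=M)
g=get_image("top").astype(int)
for n,uv,z in():pass
for v in range(160,232,3):print(v,''.join('#' if g[v,u].max()<70 else ('o' if g[v,u,2]>150 and g[v,u,1]>100 else ('-' if g[v,u,1]>g[v,u,2]-8 else '.')) for u in range(220,320)))
E
```

```text
clock: 14.92
position: [0.6349, 0.1641, 0.2575]
eef_rot: [0.14, 0.846, -0.433, 0.278]
ft_force: [-0.4, -1.3, -0.1]
opening: 0.0549
grip_force: 0.0
[-0.1652834   0.09814513  0.25748657] [ 0.36  0.29  1.54 -0.66  1.21  3.08]
[[ 0.64  0.    0.77]
 [ 0.   -1.    0.  ]
 [ 0.77  0.   -0.64]]
shift [-0.0459  0.0017  0.0376]
turn [-0.002   0.0764  0.0006] deg 13.7
160 .......................................-------------.ooooooooooooooooooooooooooooooooooooooooooooooo
163 ........................................--------------..oooooooooooooooooooooooooooooooooooo....oooo
166 ###....................................--------------.....oooooooooooooooooooooooooooo.........ooooo
169 ##--.##########....................-------------------......ooooooooooooooooooooooo............ooooo
172 #.-.-#######..................-------------------------.......ooooooooooooooooooo...............oooo
175 #...---....ooo-............-------..---------------------........oooooooooooooooo...............oooo
178 ##.........-ooooo......---------.........-------------------.......ooooooooooooo..................oo
181 ##
[... 1078 characters left out ...]
.....-ooooo--------------...################---------------..ooooooooo
214 .........########........--..........-ooooo----------#################---------------------..ooooooo
217 ...........##..............--...........ooooo-----################---------------------.........oooo
220 ..........................................-ooooo----##########------------------..-.-.............oo
223 ................................-...........-ooooo----####-----------------.........................
226 ..................................-...........-oooo--------------------.-.....................o...oo
229 ....................................-............ooooo--------------..........ooooo...oo.oo..oo.....
```

The mallet lies in the compartment: head (270,220)–(292,206), handle to (256,176). Joint 6 is near its limit, so I'll turn the tool half round; it's symmetric.

```bash
python3 -m creep '[[[0,0,0],[0,0,-0.05],96],[[0,0,0],[0,0,-0.11],96],[[0,0,0],[0,0,-0.17],96],[[0,0,0],[0,0,-0.23],96],[[0,0,0],[0,0,-0.29],96],[[0,0,0],[0,0,-0.35],96],[[0,0,0],[0,0,-0.41],96],[[0,0,0],[0,0,-0.47],96],[[0,0,0],[0,0,-0.53],96],[[0,0,0],[0,0,-0.59],96]]'; python3 -m creep '[[[0,0,0],[0,0,-0.06],96],[[0,0,0],[0,0,-0.12],96],[[0,0,0],[0,0,-0.18],96],[[0,0,0],[0,0,-0.24],96],[[0,0,0],[0,0,-0.3],96],[[0,0,0],[0,0,-0.36],96],[[0,0,0],[0,0,-0.41],96],[[0,0,0],[0,0,-0.41],96]]'
python3 - <<'E'
from go import *
o,r=cur();print(w2c(o["position"]),o["joints"].round(2))
th=np.radians(50);M=down(np.radians(35.5))*R.from_euler("y",-th)
print(R.from_euler("z",-CAB[2]).apply(M.as_matrix().T).round(2))
rows(c2w([-.16,.0965,.16]),rot=M)
E
```

```text
clock: 16.23
position: [0.6334, 0.161, 0.2566]
eef_rot: [0.304, 0.856, 0.415, 0.053]
ft_force: [0.1, -0.9, -0.5]
opening: 0.0548
grip_force: 0.0
clock: 17.23
position: [0.6335, 0.1611, 0.2566]
eef_rot: [0.275, 0.439, 0.844, -0.139]
ft_force: [0.6, 0.1, 0.4]
opening: 0.0548
grip_force: 0.0
[-0.16364569  0.09528669  0.25657862] [ 0.35  0.28  1.54 -0.65  1.21 -0.06]
[[-0.64  0.   -0.77]
 [-0.    1.    0.  ]
 [ 0.77  0.   -0.64]]
shift [0.0537 0.0006 0.0803]
turn [ 0.0003 -0.0782 -0.0028] deg 14.1
```

```bash
python3 -m creep '[[[0.01,0,0.015],[0,-0.03,0],96],[[0.03,0,0.045],[0,-0.06,0],96],[[0.045,0,0.07],[0,-0.078,-0.002],96],[[0.054,0,0.08],[0,-0.078,-0.002],96],[[0.054,0,0.08],[0,-0.078,-0.002],96]]'
python3 - <<'E'
from go import *
o,r=cur();print(w2c(o["position"]),o["joints"].round(2))
p=o["position"];zt=r.apply([0,0,1])
out=[]
for n,(x0,y0,w,h) in dict(side=(185,110,120,100),top=(190,110,110,100)).items():
    im=cv2.resize(get_image(n)[y0:y0+h,x0:x0+w],None,fx=3.4 if n=="side" else 3.5,fy=5,interpolation=2);fx=3.4 if n=="side" else 3.5
    for b,c in((np.array([0,0,.0355]),(0,0,255)),(-.0355*zt,(0,255,0))):
        for s in(1,-1):
            # tip lower edge, inner side
            for k in(-.009,.009):
                u=proj(n,p+b+r.apply([k,s*.0275,.019]))[0];print(n,c,s,u.round(1));cv2.circle(im,(int((u[0]-x0+.5)*fx),int((u[1]-y0+.5)*5)),2,c,-1)
    out.append(im)
cv2.imwrite("pics/l1.png",np.hstack(out));print(np.hstack(out).shape)
E
```

```text
clock: 17.85
position: [0.636, 0.159, 0.1593]
eef_rot: [0.376, 0.416, 0.806, -0.193]
ft_force: [0.0, -0.2, -0.1]
opening: 0.0552
grip_force: 0.0
[-0.16054042  0.09607155  0.15927756] [ 0.44  0.47  1.63 -1.    1.12  0.33]
side (0, 0, 255) 1 [227.8 213.4]
side (0, 0, 255) 1 [229.  219.5]
side (0, 0, 255) -1 [246.  210.3]
side (0, 0, 255) -1 [247.2 216.3]
side (0, 255, 0) 1 [230.3 222.1]
side (0, 255, 0) 1 [231.5 228.2]
side (0, 255, 0) -1 [248.6 218.8]
side (0, 255, 0) -1 [249.8 224.9]
top (0, 0, 255) 1 [245.  168.6]
top (0, 0, 255) 1 [242.5 171.2]
top (0, 0, 255) -1 [254.8 181.9]
top (0, 0, 255) -1 [252.2 184.4]
top (0, 255, 0) 1 [238.7 173.9]
top (0, 255, 0) 1 [236.3 176.5]
top (0, 255, 0) -1 [248.5 187.1]
top (0, 255, 0) -1 [246.  189.5]
(500, 793, 3)
```

View pics/l1.png

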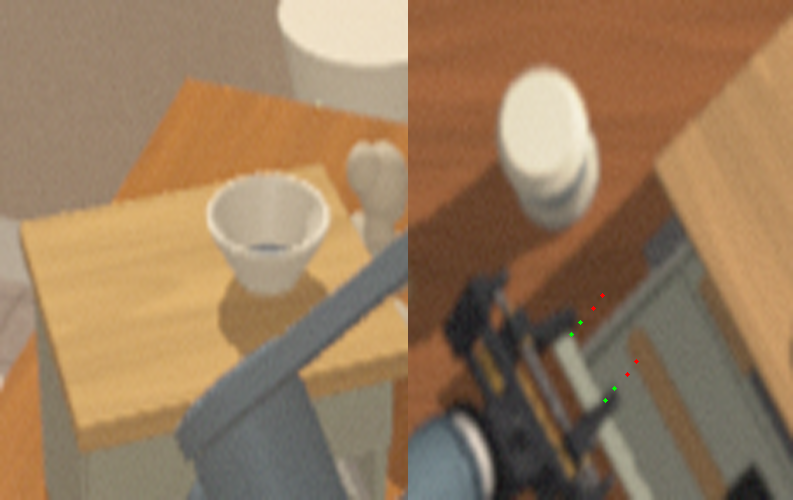

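The fingertips, at (578,322) and (612,392) in the top crop, match the green dots. So the offset is along the tool axis: tip = reported TCP − 16.5 mm along tool z. Next: a 55° lean, hovering over the pad.

```bash
cat >> go.py <<'E'
def lean(deg):return down(np.radians(35.5))*R.from_euler("y",-np.radians(deg))
def tipc():
    o,r=cur();return w2c(o["position"]-.0165*r.apply([0,0,1]))
E
python3 - <<'E'
from go import *
rows(c2w([-.07,.095,.145]),c2w([-.0313,.095,.117]),rot=lean(55))
E
```

```text
shift [-0.0451 -0.0023  0.0797]
shift [-0.0485 -0.0024  0.1274]
turn [ 0.0008 -0.0275 -0.0012] deg 5.0
```

```bash
python3 -m creep '[[[-0.02,-0.001,0.03],[0,-0.0275,-0.001],96],[[-0.045,-0.002,0.07],[0,-0.0275,-0.001],96],[[-0.047,-0.002,0.1],[0,-0.0275,-0.001],96],[[-0.0485,-0.0024,0.12],[0,-0.0275,-0.001],96],[[-0.0485,-0.0024,0.1274],[0,-0.0275,-0.001],96],[[-0.0485,-0.0024,0.1274],[0,-0.0275,-0.001],96]]'
python3 - <<'E'
from go import *
o,r=cur();print(w2c(o["position"]),tipc(),o["joints"].round(2))
rows(c2w([-.0313,.095,.117]),c2w([-.0313,.095,.098]),c2w([-.0313,.095,.085]),rot=lean(55))
M=r.as_matrix();print("world up in tool",r.inv().apply([0,0,1]).round(3),"xc in tool",r.inv().apply([np.cos(CAB[2]),np.sin(CAB[2]),0]).round(3))
# where is finger vs pad in top image: predicted lower corners of the pressing tip
t=o["position"]-.0165*r.apply([0,0,1])
print(proj("top",[t+r.apply([k,s,0]) for k in(.009,-.009) for s in(.0275,.0385)]).round(1).tolist(), proj("top",[c2w(np.array([x,y,.1])) for x,y in((-.086,.119),(-.086,.141),(-.05,.119),(-.05,.141))]).round(1).tolist())
g=get_image("top").astype(int)
for v in range(146,184,2):print(v,' '.join('%3d'%g[v,u].max() for u in range(244,276,2)))
E
```

```text
clock: 18.7
position: [0.7121, 0.061, 0.1226]
eef_rot: [0.394, 0.411, 0.794, -0.211]
ft_force: [0.1, -0.1, 0.5]
opening: 0.0549
grip_force: 0.0
[-0.03655917  0.10108524  0.12255546] [-0.04975025  0.10133368  0.13246423] [ 0.27  0.58  1.59 -1.14  0.98  0.34]
shift [ 0.0013 -0.006   0.0076]
shift [ 0.0165 -0.0058  0.019 ]
shift [ 0.0269 -0.0056  0.0268]
turn [-0.0048 -0.0106  0.001 ] deg 2.1
world up in tool [-0.8   -0.011 -0.601] xc in tool [-0.601  0.01   0.799]
[[265.5, 155.4], [263.6, 152.8], [267.8, 152.8], [266.0, 150.2]] [[260.2, 164.0], [256.5, 159.0], [268.5, 158.0], [264.8, 153.0]]
146  47  85 127 158 151 151 134 107 103 135 182 192 191 191 201 196
148  70 108 146 159 150 124 111 107 111 109 153 187 190 190 196 202
150 116 127 109 108  88 101 107 104  99  94  98 162 187 191 193 203
152 123 131  60  60  59  83  97  84  71  50  44 107 178 190 188 197
154  78  70  41  48  58  63  56  37  38  34  40  65 132 183 189 192
156  54  51  40  42  67  85  31  35  35  36  57  74  88 152 190 191
158  47  60  54  40  73  98  57  50  67  73  80  88  91 115 169 188
160  73  50  60  49  72  91  85  74  80  83  82 103 114  95 121 177
162 111  75  54  78 110  93  92  97  80  89 110 106 103 102 108 138
164 136 116  45  68 121 112  92 101 108 109 100  97  98 108 112 111
166  95  91  52  62  84 125 110  90 113  97  95 110 106 106 110 111
168  57  59  56  71  64  92 140 105 108 103 114 114 112 104  89  63
170  61  62  64  65  61  60 122 123  96  96 112 114 102  76  48  34
172  54  61  71  63  61  58  67 132 124  99 112 103  67  43  44  46
174  41  53  68  47  41  56  61  87 135 113  83  74  61  47  68  95
176  40  45  53  46  41  49  55  60 100 113  52  48  63  60  94 115
178  70  40  52  50  59  62  56  60  64 104  86  41  59  93 101 114
180 105  35  42  54  60  62  61  52  46  70 106  68  66 108 114 115
182 121  32  37  45  53  56  42  34  39  47  85  80  82  99 113 106
```

Run:
```python
from go import *
rows(c2w([-.0296,.095,.112]),rot=lean(49))
```

```text
shift [ 0.0043 -0.0061  0.0124]
turn [-0.0046  0.0228  0.0008] deg 4.2
```

```bash
python3 -m creep '[[[0.004,-0.006,0.006],[-0.0046,0.0228,0.001],96],[[0.004,-0.006,0.006],[-0.0046,0.0228,0.001],96],[[0.004,-0.006,0.006],[-0.0046,0.0228,0.001],96]]'
python3 - <<'E'
from go import *
o,r=cur();print(w2c(o["position"]),tipc(),o["joints"].round(2))
rows(c2w([-.0296,.095,.112]),c2w([-.0296,.095,.096]),c2w([-.0296,.095,.083]),rot=lean(49))
E
```

```text
clock: 19.12
position: [0.7086, 0.0559, 0.1166]
eef_rot: [0.369, 0.417, 0.809, -0.19]
ft_force: [0.7, 0.1, 0.1]
opening: 0.0547
grip_force: 0.0
[-0.03446242  0.09529522  0.11663087] [-0.04692899  0.09529458  0.12743988] [ 0.24  0.55  1.61 -1.06  0.93  0.27]
shift [ 0.0003 -0.0003  0.0067]
shift [ 0.0124 -0.0003  0.0172]
shift [ 0.0222 -0.0003  0.0257]
turn [ 0.      0.0004 -0.0003] deg 0.1
```

```bash
python3 -m creep '[[[0.002,0,0.008],[0,0,0],96],[[0.0065,0,0.012],[0,0,0],96],[[0.0124,0,0.0172],[0,0,0],96],[[0.0124,0,0.0172],[0,0,0],96]]'|egrep 'pos|force|clock'; python3 -m creep '[[[0.003,0,0.0026],[0,0,0],96],[[0.0045,0,0.004],[0,0,0],96],[[0.0045,0,0.004],[0,0,0],96]]'|egrep 'pos|force|clock'
python3 - <<'E'
from go import *
o,r=cur();print(w2c(o["position"]),tipc(),o["ft_force"])
E
```

```text
clock: 19.62
position: [0.7113, 0.0515, 0.0947]
ft_force: [0.1, -0.1, 1.6]
grip_force: 1.1
clock: 20.0
position: [0.7117, 0.0515, 0.0898]
ft_force: [-1.2, 2.0, 3.1]
grip_force: 2.0
[-0.02909493  0.09531891  0.0898383 ] [-0.04155034  0.09531482  0.10066017] [-1.15057232  1.95282978  3.06051072]
```

```bash
python3 -m creep '[[[0.003,0,0.0026],[0,0,0],96],[[0.005,0,0.0045],[0,0,0],96],[[0.005,0,0.0045],[0,0,0],96]]'|egrep 'pos|force|clock'
python3 - <<'E'
from go import *
o,r=cur();print(w2c(o["position"]),tipc())
print("xc in tool",r.inv().apply([np.cos(CAB[2]),np.sin(CAB[2]),0]).round(3),"down",r.inv().apply([0,0,-1]).round(3))
E
```

```text
clock: 20.38
position: [0.7119, 0.0513, 0.0832]
ft_force: [-1.4, 2.0, 5.8]
grip_force: 2.8
[-0.0287355   0.09534387  0.08316636] [-0.0411928   0.09534065  0.09398604]
xc in tool [-0.656  0.001  0.755] down [ 0.755 -0.001  0.656]
```

```bash
python3 -m creep '[[[-0.0016,0,0.0019],[0,0,0],96],[[-0.0033,0,0.0038],[0,0,0],96],[[-0.005,0,0.0057],[0,0,0],96],[[-0.0066,0,0.0075],[0,0,0],96],[[-0.0066,0,0.0075],[0,0,0],96]]'|egrep 'pos|force|clock'
cat > dr.py <<'E'
from go import *
# drawer travel from the panel's bright top strip in the top view: fit by correlating strip along x_c
def travel():
    g=cv2.GaussianBlur(get_image("top"),(0,0),.7).astype(float)
    D=np.arange(-.02,.19,.001);S=[]
    for d in D:
        s=0
        for x,w in((-.189,1),(-.212,-.5),(-.166,-.5)):
            pts=proj("top",[c2w(np.array([x+d,y,.108])) for y in np.linspace(.09,.14,12)]).astype(np.float32)
            s+=w*cv2.remap(g[:,:,1].astype(np.float32),pts[:,0].reshape(1,-1),pts[:,1].reshape(1,-1),1).mean()
        S.append(s)
    i=int(np.argmax(S));return D[i],S[i]
if __name__=="__main__":print("travel",travel(),w2c(cur()[0]["position"]),tipc())
E
python3 dr.py
```

```text
clock: 21.0
position: [0.7179, 0.0428, 0.0836]
ft_force: [0.1, 1.9, 5.1]
grip_force: 2.5
travel (np.float64(0.05000000000000006), np.float32(47.516434)) [-0.01840768  0.09528824  0.08354956] [-0.03086855  0.09528835  0.09436514]
```

```bash
cat > dr.py <<'E'
from go import *
def travel(im,ya,yb,n="top"):
    g=cv2.GaussianBlur(im,(0,0),.7).astype(np.float32);D=np.arange(-.015,.19,.001);S=[]
    for d in D:
        s=0
        for x,w in((-.189,1),(-.212,-.5),(-.166,-.5)):
            pts=proj(n,[c2w(np.array([x+d,y,.108])) for y in np.linspace(ya,yb,15)]).astype(np.float32)
            s+=w*cv2.remap(g[:,:,1],pts[None,:,0],pts[None,:,1],1).mean()
        S.append(s)
    i=int(np.argmax(S));return D[i].round(3),round(float(S[i]),1)
if __name__=="__main__":
    a=cv2.resize(cv2.imread("pics/top0.png"),(560,420),interpolation=cv2.INTER_AREA);b=get_image("top")
    for r in((-.14,-.08),(-.09,-.03),(-.04,.02),(.0,.05)):print(r,"start",travel(a,*r),"now",travel(b,*r))
    print(w2c(cur()[0]["position"]),tipc())
E
python3 dr.py
```

```text
(-0.14, -0.08) start (np.float64(-0.001), 74.6) now (np.float64(0.008), 34.8)
(-0.09, -0.03) start (np.float64(-0.002), 68.6) now (np.float64(0.012), 42.5)Traceback (most recent call last):
  File "dr.py", line 13, in <module>
    for r in((-.14,-.08),(-.09,-.03),(-.04,.02),(.0,.05)):print(r,"start",travel(a,*r),"now",travel(b,*r))
                                                                          ~~~~~~^^^^^^
  File "dr.py", line 7, in travel
    pts=proj(n,[c2w(np.array([x+d,y,.108])) for y in np.linspace(ya,yb,15)]).astype(np.float32)
        ~~~~^^^^^^^^^^^^^^^^^^^^^^^^^^^^^^^^^^^^^^^^^^^^^^^^^^^^^^^^^^^^^^^^
  File "h.py", line 7, in proj
    K,r,t,c=cam(n);return cv2.projectPoints(np.float64(P).reshape(-1,3),c["rvec"],c["tvec"],K,None)[0][:,0]
            ~~~^^^
  File "h.py", line 5, in cam
    c=camera_info(n);return c["mtx"],cv2.Rodrigues(c["rvec"])[0],c["tvec"].reshape(3,1),c
ValueError: time passes only in moves, steps and waits
```

```bash
sed -i 's/^def cam(n):/import functools\n@functools.lru_cache(None)\ndef cam(n):/' h.py; python3 -m creep '[[[-0.0016,0,0.0019],[0,0,0],96],[[-0.0033,0,0.0038],[0,0,0],96],[[-0.0045,0,0.0052],[0,0,0],96],[[-0.0045,0,0.0052],[0,0,0],96]]'|egrep 'pos|force|clock'; python3 dr.py
```

```text
clock: 21.6
position: [0.7217, 0.0375, 0.0832]
ft_force: [0.2, 1.4, 5.3]
grip_force: 2.6
(-0.14, -0.08) start (np.float64(-0.001), 74.6) now (np.float64(0.019), 28.0)
(-0.09, -0.03) start (np.float64(-0.002), 68.6) now (np.float64(0.022), 41.7)
(-0.04, 0.02) start (np.float64(-0.001), 71.6) now (np.float64(0.164), 39.2)
(0.0, 0.05) start (np.float64(-0.001), 70.9) now (np.float64(0.054), 33.7)
[-0.011863    0.0952539   0.08319189] [-0.02431908  0.09525238  0.09401298]
```

```bash
python3 -m creep '[[[-0.004,0,-0.0085],[0,0,0],96],[[-0.0075,0,-0.016],[0,0,0],96],[[-0.0113,0,-0.0241],[0,0,0],96],[[-0.0113,0,-0.05],[0,0,0],150],[[-0.0113,0,-0.09],[0,0,0],255],[[-0.0113,0,-0.13],[0,0,0],255],[[-0.0113,0,-0.17],[0,0,0],255],[[-0.0113,0,-0.17],[0,0,0],255]]'|egrep 'pos|ft_f|clock'
python3 - <<'E'
from go import *
print(w2c(cur()[0]["position"]),cur()[0]["joints"].round(2))
rows(c2w([-.27,.03,.19]),c2w([-.27,0,.0583]),rot=lean(45))
E
python3 dr.py
```

```text
clock: 22.65
position: [0.6512, 0.1393, 0.2066]
ft_force: [-0.3, -0.2, -0.1]
[-0.13566745  0.09704579  0.20657271] [ 0.4   0.39  1.62 -0.96  1.12  0.22]
shift [ 0.1004 -0.0668 -0.091 ]
shift [ 0.1998 -0.0975 -0.0049]
turn [ 0.0019  0.0225 -0.0007] deg 4.1
(-0.14, -0.08) start (np.float64(-0.001), 74.6) now (np.float64(0.019), 27.3)
(-0.09, -0.03) start (np.float64(-0.002), 68.6) now (np.float64(0.023), 40.6)
(-0.04, 0.02) start (np.float64(-0.001), 71.6) now (np.float64(0.164), 37.2)
(0.0, 0.05) start (np.float64(-0.001), 70.9) now (np.float64(0.166), 28.7)
[-0.13457899  0.0960506   0.20472751] [-0.14703529  0.09599581  0.21554822]
```

Drawer is about 20 mm in and stays there without the finger on it. Now round to the front of the bar, fingers shut.

```bash
python3 -m creep '[[[0.03,-0.02,-0.03],[0,0.0225,0],255],[[0.06,-0.04,-0.06],[0,0.0225,0],255],[[0.1,-0.066,-0.09],[0,0.0225,0],255],[[0.1,-0.08,-0.09],[0,0.0225,0],255],[[0.13,-0.0975,-0.065],[0,0.0225,0],255],[[0.165,-0.0975,-0.035],[0,0.0225,0],255],[[0.195,-0.0975,-0.009],[0,0.0225,0],255],[[0.2,-0.0975,-0.005],[0,0.0225,0],255],[[0.2,-0.0975,-0.005],[0,0.0225,0],255]]'
python3 - <<'E'
from go import *
o,r=cur();print(w2c(o["position"]),tipc(),o["joints"].round(2))
print("xc in tool",r.inv().apply([np.cos(CAB[2]),np.sin(CAB[2]),0]).round(3))
rows(c2w([-.235,0,.0583]),rot=lean(45))
E
python3 dr.py
```

```text
clock: 23.82
position: [0.494, 0.1887, 0.0555]
eef_rot: [0.34, 0.424, 0.821, -0.175]
ft_force: [-0.4, -0.2, 0.8]
opening: 0.0006
grip_force: 0.0
[-0.26717795 -0.00222031  0.055517  ] [-0.27883908 -0.00219696  0.06719036] [ 0.58  0.46  1.87 -0.96  1.04  0.58]
xc in tool [-0.707  0.002  0.707]
shift [-0.0247  0.0023  0.0208]
turn [-0.0005 -0.0002 -0.0004] deg 0.1
(-0.14, -0.08) start (np.float64(-0.001), 74.6) now (np.float64(0.019), 28.3)
(-0.09, -0.03) start (np.float64(-0.002), 68.6) now (np.float64(0.023), 41.5)
(-0.04, 0.02) start (np.float64(-0.001), 71.6) now (np.float64(0.164), 37.9)
(0.0, 0.05) start (np.float64(-0.001), 70.9) now (np.float64(0.166), 29.2)
[-0.26734977 -0.0015091   0.05636938] [-0.27901221 -0.00151084  0.06804146]
```

```bash
python3 -m creep '[[[-0.0125,0.001,0.010],[0,0,0],255],[[-0.0247,0.002,0.021],[0,0,0],255],[[-0.030,0.002,0.0265],[0,0,0],255],[[-0.036,0.002,0.032],[0,0,0],255],[[-0.0415,0.002,0.038],[0,0,0],255],[[-0.047,0.002,0.0435],[0,0,0],255],[[-0.053,0.002,0.049],[0,0,0],255],[[-0.0585,0.002,0.055],[0,0,0],255],[[-0.064,0.002,0.0605],[0,0,0],255],[[-0.070,0.002,0.066],[0,0,0],255]]'
python3 - <<'E'
from go import *
o,r=cur();print(w2c(o["position"]),tipc(),"drawer est",tipc()[0]+.0039+.233)
E
python3 dr.py
```

```text
clock: 25.12
position: [0.551, 0.1119, 0.0577]
eef_rot: [0.34, 0.424, 0.821, -0.175]
ft_force: [-2.3, 2.4, 0.8]
opening: 0.0003
grip_force: 1.2
[-0.17152163 -0.00045368  0.0576881 ] [-0.18317365 -0.00044728  0.06937059] drawer est 0.0537263525783028
(-0.14, -0.08) start (np.float64(-0.001), 74.6) now (np.float64(0.055), 30.3)
(-0.09, -0.03) start (np.float64(-0.002), 68.6) now (np.float64(0.159), 57.5)
(-0.04, 0.02) start (np.float64(-0.001), 71.6) now (np.float64(0.164), 34.2)
(0.0, 0.05) start (np.float64(-0.001), 70.9) now (np.float64(0.013), 27.9)
[-0.17054481 -0.00042524  0.05799611] [-0.18220541 -0.00041218  0.06967002]
```

```bash
python3 -m creep '[[[-0.0057,0,0.0057],[0,0,0],255],[[-0.0113,0,0.0113],[0,0,0],255],[[-0.017,0,0.017],[0,0,0],255],[[-0.0226,0,0.0226],[0,0,0],255],[[-0.0283,0,0.0283],[0,0,0],255],[[-0.034,0,0.034],[0,0,0],255],[[-0.0396,0,0.0396],[0,0,0],255],[[-0.045,0,0.045],[0,0,0],255],[[-0.051,0,0.051],[0,0,0],255],[[-0.0566,0,0.0566],[0,0,0],255]]'
python3 - <<'E'
from go import *
o,r=cur();print(w2c(o["position"]),tipc(),"drawer est",tipc()[0]+.0039+.233,o["joints"].round(2))
E
```

```text
clock: 26.42
position: [0.5976, 0.0464, 0.0579]
eef_rot: [0.34, 0.424, 0.821, -0.175]
ft_force: [-2.2, 2.5, 2.3]
opening: 0.0005
grip_force: 2.1
[-0.0912154  -0.00053363  0.05786422] [-0.10287289 -0.00052463  0.06954125] drawer est 0.13402710828324177 [ 0.24  0.45  1.88 -1.1   0.83  0.42]
```

```bash
python3 -m creep '[[[-0.0035,0,0.0035],[0,0.007,0],255],[[-0.007,0,0.007],[0,0.014,0],255],[[-0.0106,0,0.0106],[0,0.021,0],255],[[-0.0141,0,0.0141],[0,0.028,0],255],[[-0.0177,0,0.0177],[0,0.028,0],255],[[-0.0205,0,0.0205],[0,0.028,0],255],[[-0.0226,0,0.0226],[0,0.028,0],255]]'
python3 - <<'E'
from go import *
o,r=cur();zt=r.apply([0,0,1]);print(w2c(o["position"]),tipc(),"drawer est",tipc()[0]+.0055*.643+.233,o["joints"].round(2))
print("xc in tool",r.inv().apply([np.cos(CAB[2]),np.sin(CAB[2]),0]).round(3))
E
```

```text
clock: 27.3
position: [0.6162, 0.0208, 0.058]
eef_rot: [0.304, 0.431, 0.835, -0.156]
ft_force: [-2.4, 2.2, 3.5]
opening: 0.0003
grip_force: 2.4
[-0.05952043 -0.00026071  0.05803972] [-0.0701138  -0.00026207  0.07069003] drawer est 0.166422702093401 [ 0.15  0.43  1.85 -0.97  0.76  0.23]
xc in tool [-0.767  0.001  0.642]
```

```bash
python3 -m creep '[[[-0.0015,0,0.0013],[0,0,0],255],[[-0.003,0,0.0026],[0,0,0],255],[[-0.0046,0,0.0039],[0,0,0],255],[[-0.0061,0,0.0051],[0,0,0],255],[[-0.0077,0,0.0064],[0,0,0],255]]'|egrep 'pos|ft_f|clock';python3 -m creep '[[[-0.0012,0,0.001],[0,0,0],255],[[-0.0019,0,0.0016],[0,0,0],255],[[-0.0019,0,0.0016],[0,0,0],255]]'|egrep 'pos|ft_f|clock'; python3 -c "
from go import *
print(tipc()[0]+.0035+.233)"
```

```text
clock: 27.92
position: [0.6219, 0.0127, 0.058]
ft_force: [-1.2, 3.7, 3.9]
clock: 28.3
position: [0.6232, 0.0109, 0.058]
ft_force: [-1.7, 4.0, 6.6]
0.1784572769464857
```

```bash
for i in 1 2; do python3 -m creep '[[[-0.0012,0,0.001],[0,0,0],255],[[-0.0012,0,0.001],[0,0,0],255],[[-0.0012,0,0.001],[0,0,0],255]]'|egrep 'pos|ft_f|clock'; done
```

```text
clock: 28.68
position: [0.6233, 0.0108, 0.0579]
ft_force: [-9.8, 11.1, 12.0]
clock: 29.05
position: [0.6235, 0.0107, 0.0578]
ft_force: [-17.1, 18.8, 17.8]
```

```bash
python3 -m creep '[[[0.002,0,-0.002],[0,0,0],255],[[0.004,0,-0.01],[0,0,0],255],[[0.01,0,-0.04],[0,0,0],255],[[0.02,0,-0.09],[0,0,0],255],[[0.03,0,-0.14],[0,0,0],255],[[0.04,0,-0.2],[0,0,0],255],[[0.06,0,-0.25],[0,0,0],255],[[0.06,-0.0,-0.28],[0,0,0],255],[[0.06,0,-0.28],[0,0,0],255]]'|egrep 'pos|ft_f|clock'
python3 - <<'E'
from go import *
a=get_image("side");b=get_image("top");cv2.imwrite("pics/fin_side.png",a);cv2.imwrite("pics/fin_top.png",b)
print(w2c(cur()[0]["position"]))
# objects unmoved: template-match patches of the start pictures
for n,g,L in(("top",b,dict(jar=(210,115,45,45),bowl=(312,148,45,45),bust=(400,165,36,36),pot=(378,218,34,34),bigmallet=(110,150,85,45))),("side",a,dict(jar=(165,215,40,65),bowl=(243,143,42,32),bust=(283,135,26,35),pot=(320,145,26,55)))):
    s=cv2.resize(cv2.imread(f"pics/{n}0.png"),(560,420),interpolation=cv2.INTER_AREA)
    for k,(x,y,w,h) in L.items():
        m=cv2.matchTemplate(g[y-8:y+h+8,x-8:x+w+8],s[y:y+h,x:x+w],cv2.TM_CCOEFF_NORMED);_,v,_,l=cv2.minMaxLoc(m);print(n,k,round(v,3),np.array(l)-8)
# bar at home: expected pixel of bar / panel top edge in side view
for d in(.17,.175,.18):print(d,proj("side",[c2w(np.array([-.198+d,y,.108])) for y in(-.13,-.1,.1,.13)]).round(1).tolist())
g=a
for y in(-.13,-.1,.1,.13):
    u=int(round(proj("side",c2w(np.array([-.02,y,.108])))[0,0]));v=int(proj("side",c2w(np.array([-.02,y,.108])))[0,1]);print(y,u,[(vv,int(g[vv,u,1])) for vv in range(v-14,v+14)])
E
```

```text
clock: 30.18
position: [0.4944, 0.1933, 0.2357]
ft_force: [-0.0, -0.7, -0.1]
[-0.26942044 -0.00084241  0.23319806]
top jar 0.999 [0 0]
top bowl 0.998 [0 0]
top bust 0.996 [0 0]
top pot 0.993 [0 0]
top bigmallet 0.995 [0 0]
side jar 0.998 [0 0]
side bowl 0.996 [0 0]
side bust 0.62 [-1  0]
side pot 0.166 [0 1]
0.17 [[294.7, 203.2], [286.2, 204.6], [227.3, 214.8], [218.0, 216.4]]
0.175 [[294.2, 202.4], [285.7, 203.8], [226.9, 214.0], [217.7, 215.6]]
0.18 [[293.7, 201.6], [285.2, 203.1], [226.5, 213.2], [217.3, 214.8]]
-0.13 294 [(187, 93), (188, 91), (189, 94), (190, 91), (191, 89), (192, 90), (193, 94), (194, 91), (195, 87), (196, 94), (197, 94), (198, 90), (199, 98), (200, 97), (201, 98), (202, 84), (203, 84), (204, 72), (205, 63), (206, 48), (207, 47), (208, 43), (209, 50), (210, 54), (211, 53), (212, 53), (213, 66), (214, 78)]
-0.1 285 [(189, 124), (190, 119), (191, 105), (192, 93), (193, 90), (194, 67), (195, 57), (196, 52), (197, 49), (198, 54), (199, 51), (200, 59), (201, 52), (202, 58), (203, 60), (204, 60), (205, 56), (206, 62), (207, 58), (208, 50), (209, 58), (210, 65), (211, 59), (212, 61), (213, 56), (214, 56), (215, 62), (216, 51)]
0.1 227 [(199, 134), (200, 133), (201, 134), (202, 130), (203, 132), (204, 132), (205, 133), (206, 133), (207, 131), (208, 132), (209, 133), (210, 130), (211, 127), (212, 124), (213, 124), (214, 128), (215, 133), (216, 131), (217, 132), (218, 128), (219, 133), (220, 131), (221, 132), (222, 131), (223, 130), (224, 129), (225, 132), (226, 130)]
0.13 217 [(201, 131), (202, 132), (203, 134), (204, 134), (205, 129), (206, 132), (207, 131), (208, 131), (209, 133), (210, 129), (211, 133), (212, 131), (213, 123), (214, 125), (215, 127), (216, 132), (217, 126), (218, 136), (219, 130), (220, 131), (221, 132), (222, 130), (223, 131), (224, 135), (225, 131), (226, 132), (227, 130), (228, 128)]
```

The drawer stalled firmly at its stop, at about 0.18 by pose, with the gap line flush in the side view. The jar, bowl, bust and pot match their starting pixels in the top view. The arm is clear, so I'm handing in.

```bash
python3 -c "
from rig import ticket
print(ticket.sign_off())"
```

```text
the job is handed in; nothing more can be done
None
```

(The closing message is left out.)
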